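# Stack the texture rollers into a pyramid

### The job

Finish the pyramid of wooden spool-shaped rollers on the cradle: three already lie in it, so take the one from the bench, the one from the sloping draining stand and the one hanging on the hooks under the little shelf, saddle two of them side by side in the gaps of the bottom row and the third on top of those two, in any order. All lie level with their ends in line with the bottom row, and the bottom three stay in their grooves. Leave everything else on the bench standing where it is.

Things in the scene. Friction and masses are not known exactly. Their poses are not given: they have to be found in the camera images.
- cradle: Low plywood cradle, 200 (x) by 165 (y) mm, at left or right; origin under its centre. Round battens chock the bottom rollers, axes along its y, at x = -50, 0, +50 mm, axis height 34 mm. Second-layer rollers saddled on them have axes at x = -25 and +25 mm, height 75 mm; the top one x = 0, height 116 mm; all centred at y = 0.
- base_near: Spool-shaped wooden roller: two drums 48 mm in diameter, 40 mm long, joined by a slim waist 24 mm in diameter, 70 mm long (grip here); end stubs 14 mm in diameter, 20 mm long; 190 mm overall, 160 g. Origin at its middle on the axis; its y is the long axis. Lies in the cradle's groove at cradle x = -50 mm.
- base_middle: Spool-shaped wooden roller: two drums 48 mm in diameter, 40 mm long, joined by a slim waist 24 mm in diameter, 70 mm long (grip here); end stubs 14 mm in diameter, 20 mm long; 190 mm overall, 160 g. Origin at its middle on the axis; its y is the long axis. Lies in the cradle's middle groove.
- base_far: Spool-shaped wooden roller: two drums 48 mm in diameter, 40 mm long, joined by a slim waist 24 mm in diameter, 70 mm long (grip here); end stubs 14 mm in diameter, 20 mm long; 190 mm overall, 160 g. Origin at its middle on the axis; its y is the long axis. Lies in the cradle's groove at cradle x = +50 mm.
- roller_flat: Spool-shaped wooden roller: two drums 48 mm in diameter, 40 mm long, joined by a slim waist 24 mm in diameter, 70 mm long (grip here); end stubs 14 mm in diameter, 20 mm long; 190 mm overall, 160 g. Origin at its middle on the axis; its y is the long axis. Lies loose on the bench between cradle and draining stand, pointing roughly away from the robot.
- roller_sloped: Spool-shaped wooden roller: two drums 48 mm in diameter, 40 mm long, joined by a slim waist 24 mm in diameter, 70 mm long (grip here); end stubs 14 mm in diameter, 20 mm long; 190 mm overall, 160 g. Origin at its middle on the axis; its y is the long axis. Lies on the draining stand, sloping 25 degrees, its +y end higher (the robot's right).
- roller_hung: Spool-shaped wooden roller: two drums 48 mm in diameter, 40 mm long, joined by a slim waist 24 mm in diameter, 70 mm long (grip here); end stubs 14 mm in diameter, 20 mm long; 190 mm overall, 160 g. Origin at its middle on the axis; its y is the long axis. Hangs level, 160 mm up, by its stubs in the two hooks of the rack, under its shelf.
- hook_rack: Fixed rack at the back, 260 mm wide: two posts 92 mm behind the hung roller, each with a forward hook at y = -85 and +85 mm, and a shelf of small jars. Origin on the bench straight below the hung roller's axis; x points to the back, y along the roller. Hook cups open upward, lips end 8 mm above the axis: lift at least 20 mm, then bring forward (-x).
- shelf_edge (a point): Middle of the lower front edge of the rack's shelf: 22 mm behind and 79 mm above the hung roller's axis. A gripper coming straight down strikes the shelf: lean the tool about 30 degrees, fingers pointing down and to the back.
- drain_stand: Fixed wire draining stand, foot 90 by 200 by 10 mm, on the other side from the cradle. Origin on the bench below the sloped roller's middle (85 mm up); y runs along the roller to its high end. Two 10 mm rods 30 mm apart carry the drums from below; a 50 mm wide end plate stops the low end, its top edge about 3 mm above the roller's axis.
- house: small white ceramic house, 50 x 60 mm, 85 mm tall, bystander at the back; origin under its centre.
- spray_bottle: clear spray bottle, 70 mm in diameter, 196 mm tall, bystander at the back; origin under its centre.
- glaze_jar: glaze jar, 52 mm in diameter, 70 mm tall, bystander at the back; origin under its centre.
- stamp_drum: short plain wooden drum on end, 56 mm in diameter, 60 mm tall, bystander between rack and cradle or stand; origin under its centre.
- clay_bowl: terracotta bowl, 68 mm in diameter, 40 mm tall, bystander between rack and cradle or stand; origin under its centre.
- clay_strip: flat strip of dry clay, 120 (x) x 24 x 10 mm, bystander beside the flat roller; origin under its centre.
- dip_cup: tiny white cup, 32 mm in diameter, 30 mm tall, bystander beside the flat roller; origin under its centre.
Mind the look-alikes: they are no part of the job. Leave any blue look-alike of the roller_sloped alone.

How it is judged:
By the outcome, as a careful person would: the job done as asked, in the order asked, and still so for the second after the job is handed in, with the robot touching nothing.
It also fails if it takes over 67 s, if anything falls off the work surface, if the arm or the gripper's body presses on something with over 40 N, if the wrist force passes 120 N, or if a joint passes its speed limit or range.

### The arm

A 6-joint arm with a two-finger parallel gripper is mounted at the origin on the work surface. World frame = base frame: x ahead of the robot, y to its left, z up, the work surface at z = 0. Lengths are in mm, angles in rad, forces in N, time in s.
With the tool pointing down it reaches from about 350 to 775 mm from the base axis. Payload 7.3 kg.
Tool frame: the origin (TCP) lies midway between the tips of the shut fingers; the grasp point (between the pads) lies 19 mm behind it; z points along the fingers, y is the line along which they close (so a half turn about z gives the same grasp; the last joint's range is limited). The gripper opens to 92 mm and grips with 3 to 60 N. Pads are 19 mm wide; open, the fingers measure 130 mm over their backs; the gripper's body (75 mm by 190 mm) begins 47 mm behind the grasp point.
Start: joints at [1.112, 0.342, 1.524, -0, 1.275, -0.146], TCP at [161.541, 499.549, 226.741] pointing down, gripper open.
Joint ranges: [-2.53, 2.53], [-0.77, 2.02], [0.04, 2.7], [-1, 4.14], [0.28, 2.66], [-3.11, 3.11]. Speed limits (rad/s): [2.57, 2.57, 3.14, 3.14, 3.14, 3.14].

### API

Orientations are given as [roll, pitch, yaw] about the fixed x, y, z axes, in that order (R = Rz(yaw) Ry(pitch) Rx(roll)).
In Python, from plant import bot gives the robot as it stands.
- The arm moves only by the tool servo_tool, never from a script. Its argument "deltas" is a list of rows, each a list of 2 entries, a list of its own where there are three numbers: the shift along the tool's x, y, z in m, then the turn, a rotation vector about the tool's x, y, z in degrees. A call has 1 to 20 rows; each row shifts and turns the commanded pose from where the row before left it, along the tool's axes as they then stand; what a row does not reach is not made up. A row lasts 1/8 s, in which the tool goes at most 62.5 mm and 10.7 degrees, less where a joint would pass 70% of its speed; a pose out of reach is approached as far as the arm can. A call with a gripper value outside its range is refused whole. "fingers" is the opening, from 0 (shut) to 1 (fully open), set as the call begins (left out, the last holds). The fingers move at their own pace and stop on an object; the grip force is fixed at half the most. Time passes only in rows, so rows that do not move let the fingers close. It gives the time, the measured TCP pose, the force, the opening and the grip force at its end, in the units of the state.
- bot.get_obs(): the state, without advancing time (a new reading comes with each control period).
- bot.capture(name): name is "scene" or "top" or "wrist"; returns the picture (480x640x3 uint8, red, green, blue); there is no depth.
- bot.camera_model(name): a dict with "mtx" (3x3 intrinsics, pixels), "dist" ([k1, k2, p1, p2, k3] as OpenCV has them; the pictures are not rectified), "xyz" and "rotation" of the camera in the world. Camera axes: x right, y down, z forward; pixel columns grow to the right and rows downward; lengths in mm; the calibration is good to about 2 mm. A picture is of the moment at which its call begins: read the wrist's pose just before it. camera_model takes no time and is no camera call; for the wrist camera it gives the pose at the moment of the call.
- bot.close_job(): hands the job in; it is judged then, once.
The state is a dict: "time": time; "joint_positions": joint angles; "dq": joint speeds; "tau": joint torques, N m; "tool_pos": TCP position; "tcp_rot": TCP orientation; "contact_force": force on the tool from outside, world axes, zero at the start; "moment": the same for the moment, N m; "grip_width": finger opening in mm; "finger_force": force on a finger pad.
Only numpy, scipy, OpenCV 4.12 (cv2) and the standard library are available. Lean on these libraries where they do the work, as an engineer would, in place of code of your own. Each camera call takes 0.05 s, during which the arm holds its last target. There are 200 camera calls.

## Working session

There is one attempt and no reset: what is moved stays moved. The work goes in short steps, Python scripts to look and compute and a tool call to move; the robot and the scene stay as the last step left them, time stands still between calls to the robot, and variables do not carry over. Pictures are saved under pics/ and viewed, at most 10 in all, crops included, and the job is handed in when it is done.

Besides the shell and the picture viewer there is one more tool, called after ">>>" as name(argument=value, ...), one argument or row to a line, values as JSON. servo_tool: Moves the arm, as the interface text tells. Its arguments: {"type":"object","properties":{"deltas":{"type":"array"},"fingers":{"type":"number"}},"required":["deltas"]}

```bash
mkdir -p pics; ls; python3 - <<'E'
from plant import bot
import cv2,numpy as np
for n in("scene","top"):
    im=bot.capture(n); cv2.imwrite(f"pics/{n}0.png",im[:,:,::-1])
    m=bot.camera_model(n); print(n,m)
print(bot.get_obs())
E
```

```text
pics
scene {'mtx': array([[544.54156487,   0.        , 321.21016977],
       [  0.        , 544.54156487, 236.46225183],
       [  0.        ,   0.        ,   1.        ]]), 'dist': array([-0.11590516,  0.        ,  0.        ,  0.        ,  0.        ]), 'xyz': array([ 355.28730791, -693.18682413,  927.90253915]), 'rotation': array([-2.38760494,  0.02109216, -0.23896136])}
top {'mtx': array([[564.02137505,   0.        , 316.9264708 ],
       [  0.        , 564.02137505, 243.50651687],
       [  0.        ,   0.        ,   1.        ]]), 'dist': array([0.03845013, 0.        , 0.        , 0.        , 0.        ]), 'xyz': array([ 372.62910236,   10.85698667, 1439.18380298]), 'rotation': array([-3.03346619, -0.00363138, -1.59747644])}
{'time': 0.1, 'joint_positions': array([ 1.11201141e+00,  3.42624141e-01,  1.52490431e+00, -1.87137445e-05,
        1.27543071e+00, -1.45972625e-01]), 'dq': array([ 0.00115235, -0.00241424, -0.00130488, -0.0006593 , -0.00091543,
        0.0001533 ]), 'tau': array([ 1.20487937e-03, -4.32011032e+01, -2.44695550e+01,  7.18683307e-02,
        5.26807085e-02, -8.07576930e-05]), 'tool_pos': array([161.36802493, 499.20057432, 226.13547523]), 'tcp_rot': array([-3.14023808e+00, -1.81059200e-04,  2.82878570e+00]), 'contact_force': array([-0.77818753, -0.35751207,  0.25653252]), 'moment': array([ 0.05100283, -0.03386092,  0.01023768]), 'finger_force': 0.0, 'grip_width': 91.96353348186908}
```

View pics/scene0.png

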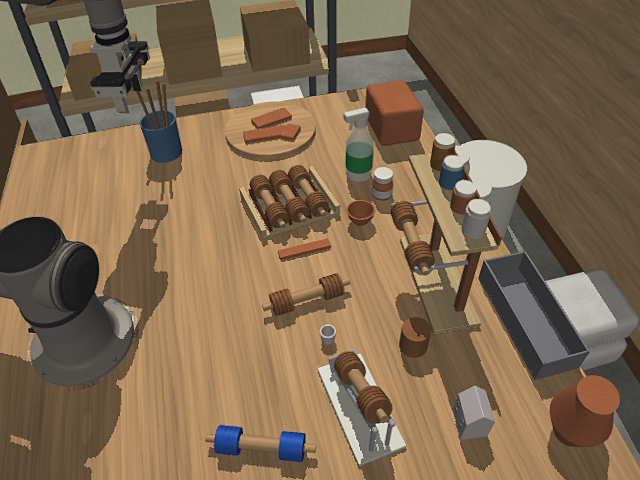

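View pics/top0.png

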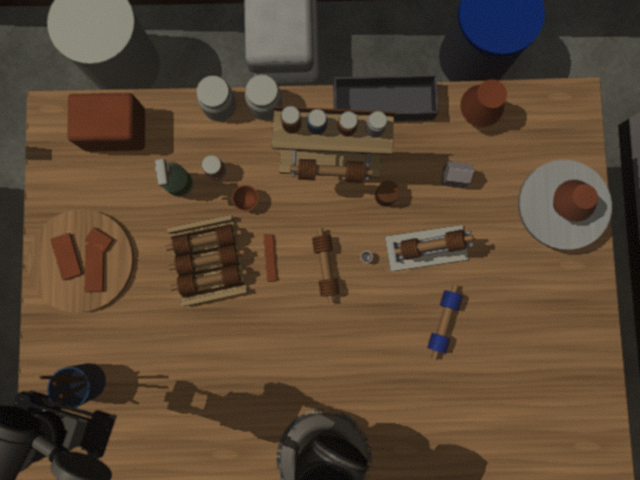

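Candidates (top image): flat roller (325,264), sloped (433,244), hung (334,170), the three cradle rollers (203,241), (206,258) and (210,279), and the blue look-alike (445,322), also lying on the bench. By the description I choose the brown ones at (325,264), (433,244) and (334,170).

```bash
cat > h.py <<'E'
from plant import bot
import cv2,numpy as np
from scipy.spatial.transform import Rotation as R
def cam(n):
    m=bot.camera_model(n); return m['mtx'],m['dist'],np.array(m['xyz']),R.from_euler('xyz',m['rotation']).as_matrix()
def ray(c,uv):
    p=cv2.undistortPoints(np.array(uv,float).reshape(-1,1,2),c[0],c[1]).reshape(-1,2)
    d=np.c_[p,np.ones(len(p))]@c[3].T; return c[2],d/np.linalg.norm(d,axis=1)[:,None]
def plane(c,uv,z):
    o,d=ray(c,uv); return o+d*((z-o[2])/d[:,2])[:,None]
def tri(c1,u1,c2,u2):
    o1,d1=ray(c1,u1);o2,d2=ray(c2,u2);d1,d2=d1[0],d2[0]
    s=np.linalg.lstsq(np.c_[d1,-d2],o2-o1,rcond=None)[0]
    a,b=o1+s[0]*d1,o2+s[1]*d2; return (a+b)/2,np.linalg.norm(a-b)
def proj(c,P):
    Rc=c[3].T; return cv2.projectPoints(np.array(P,float).reshape(-1,1,3),cv2.Rodrigues(Rc)[0],-Rc@c[2],c[0],c[1])[0].reshape(-1,2)
E
python3 - <<'E'
from h import *
for n in("top","scene"):
    im=cv2.imread(f"pics/{n}0.png"); hsv=cv2.cvtColor(im,cv2.COLOR_BGR2HSV)
    pts=[(322,242),(329,289),(410,249),(325,255)] if n=="top" else [(281,302),(331,288),(350,365),(305,294)]
    for p in pts: print(n,p,hsv[p[1]-2:p[1]+3,p[0]-2:p[0]+3].reshape(-1,3).mean(0).astype(int), hsv[p[1],p[0]])
t=cv2.imread("pics/top0.png")[140:310,160:490]; s=cv2.imread("pics/scene0.png")[140:450,230:500]
a=cv2.resize(t,None,fx=2.4,fy=2.4,interpolation=3); cv2.imwrite("pics/crop_t.png",np.clip(a*1.8,0,255))
b=cv2.resize(s,None,fx=1.9,fy=1.9,interpolation=3); cv2.imwrite("pics/crop_s.png",b)
E
```

```text
top (322, 242) [ 12 158  71] [ 13 153  75]
top (329, 289) [ 11 155  76] [ 12 170  72]
top (410, 249) [ 11 151  73] [ 11 154  76]
top (325, 255) [ 15 130 100] [ 15 130 104]
scene (281, 302) [ 12 140 102] [ 13 138  89]
scene (331, 288) [ 12 137  86] [ 12 136 101]
scene (350, 365) [ 12 139  97] [ 13 134  84]
scene (305, 294) [ 16 112 150] [ 16 111 151][ WARN:0@0.118] global loadsave.cpp:1063 imwrite_ Unsupported depth image for selected encoder is fallbacked to CV_8U.
```

View pics/crop_t.png

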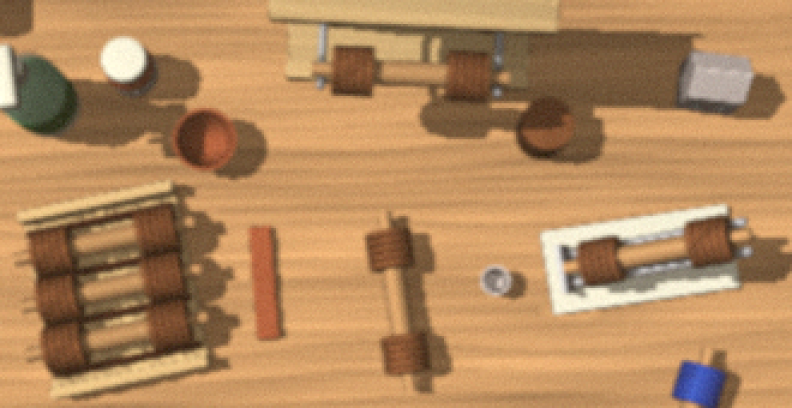

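The crop confirms the choice: the brown spools are flat (drums at crop 389,249 and 404,355), sloped (601,260 and 709,240) and hung (353,71 and 468,76). The blue look-alike is elsewhere. Next I'll refine these with masks.

```bash
python3 - <<'E'
from h import *
C={n:cam(n) for n in("top","scene")}
out={}
for n in C:
    im=cv2.GaussianBlur(cv2.imread(f"pics/{n}0.png"),(3,3),0); h,s,v=[a.astype(int) for a in cv2.split(cv2.cvtColor(im,cv2.COLOR_BGR2HSV))]
    m=((h>=7)&(h<=14)&(s>128)&(v<(95 if n=="top" else 125))&(v>30)).astype(np.uint8)*255
    m=cv2.morphologyEx(m,cv2.MORPH_CLOSE,np.ones((3,3)));m=cv2.morphologyEx(m,cv2.MORPH_OPEN,np.ones((5,5)))
    out[n]=m
    k,l,st,ce=cv2.connectedComponentsWithStats(m)
    print(n)
    for i in range(1,k):
        if st[i,4]>100 and ((n=="top" and 160<ce[i][0]<490 and 140<ce[i][1]<310) or (n=="scene" and 230<ce[i][0]<450)):
            r=cv2.minAreaRect(np.argwhere(l==i)[:,::-1].astype(np.float32))
            print(ce[i].round(1),st[i,4],st[i,:4],np.round(r[0],1),np.round(r[1],1),round(r[2]))
    im=cv2.imread(f"pics/{n}0.png"); cn,_=cv2.findContours(m,0,2)
    im=cv2.resize(im,None,fx=2.4,fy=2.4,interpolation=3)
    im=np.clip(im*(1.8 if n=="top" else 1.1),0,255).astype(np.uint8)
    cv2.drawContours(im,[(c*2.4+1).astype(int) for c in cn],-1,(0,255,0),1)
    if n=="top": im=im[336:744,384:1176]
    else: im=im[390:1050,540:1100]; im=cv2.resize(im,None,fx=.9,fy=.9)
    cv2.imwrite(f"pics/m_{n}.png",im)
E
```

```text
top
[306.8 169.4] 338 [298 160  19  20] [307.  169.5] [19. 18.] 90
[354.4 171.8] 392 [345 161  20  22] [354.5 171.5] [21. 19.] 90
[387.1 192.6] 515 [375 180  25  26] [387.  192.5] [25. 24.] 90
[244.3 197.8] 569 [230 186  30  26] [244.5 198.5] [25. 29.] 90
[227.5 255.8] 1051 [215 226  26  61] [227.5 255.8] [60.1 18.4] 82
[454.9 240.4] 294 [446 232  19  18] [455.  240.5] [17. 18.] 90
[183.8 265.1] 1076 [172 235  25  61] [183.6 265.2] [60.8 19. ] 83
[322.4 243.4] 323 [313 234  20  19] [322.2 242.9] [17.8 19.1] 85
[409.4 248.5] 254 [401 240  17  18] [409.  248.5] [17. 16.] 90
[329.3 287.7] 352 [319 278  20  22] [328.5 288.5] [21. 19.] 90
scene
[411.9  71.3] 1860 [338  36 144 103] [419.7  74.5] [171.1  52.3] 32
[393.8 123.8] 1638 [366  95  56  50] [393.5 119.5] [49. 55.] 90
[276.9 179.9] 797 [251 166  56  31] [278.1 181.1] [20.4 59.1] 75
[294.3 208.2] 1057 [264 192  64  33] [294.8 208.3] [21.5 64.6] 73
[360.2 212. ] 476 [348 201  25  24] [360.  212.5] [23. 24.] 90
[402.5 212.1] 384 [392 202  24  24] [402.3 212. ] [21.6 22.7] 65
[422.8 250.6] 623 [407 230  33  35] [423. 247.] [34. 32.] 90
[332.2 285.7] 374 [322 275  21  23] [332.7 285.4] [21.3 19.2] 74
[281.4 301.9] 390 [271 291  22  23] [281.8 301.4] [21.5 20.2] 72
[420.2 327.3] 305 [410 318  20  21] [419.5 328. ] [20. 19.] 90
[413.6 347.1] 374 [402 338  25  19] [413.7 347.5] [24.4 17.7] 6
[346.7 363.8] 428 [336 353  26  27] [346.5 364.4] [22.8 24.8] 53
[372.8 402. ] 745 [358 387  33  35] [373.3 402.5] [33.9 28.5] 57
```

View pics/m_top.png

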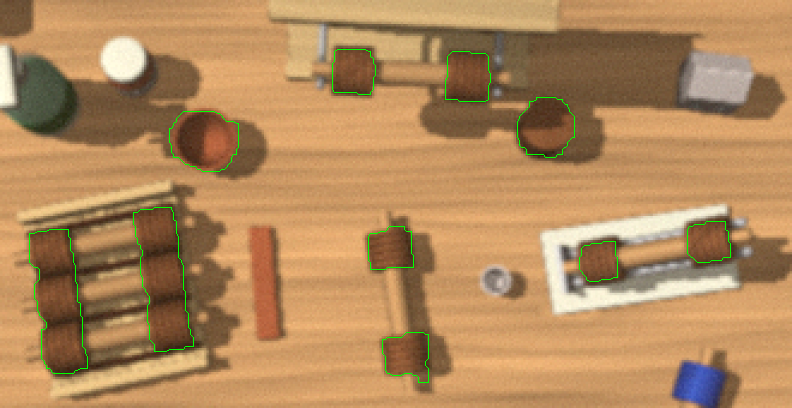

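View pics/m_scene.png

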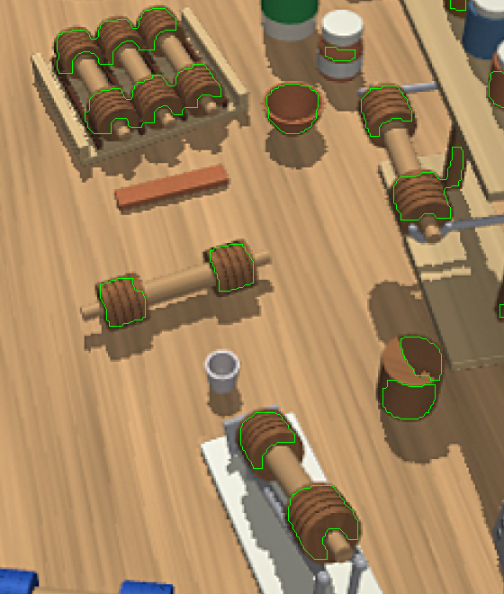

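```bash
python3 - <<'E'
from h import *
t=cam("top");s=cam("scene")
D={'cradle':((183.7,265.0),(227.5,255.8),34,34),'flat':((322.4,243.2),(328.8,287.2),24,24),'sloped':((409.2,248.6),(455,240.4),61.8,108.2),'hung':((306.9,169.4),(354.5,171.7),160,160)}
for k,(a,b,za,zb) in D.items():
    A=plane(t,[a],za)[0];B=plane(t,[b],zb)[0];d=B-A
    print(k,A.round(1),B.round(1),'mid',((A+B)/2).round(1),'len',np.linalg.norm(d).round(1),'yaw',np.degrees(np.arctan2(d[1],d[0])).round(2))
S={'flat':((332.2,285.5),(281.6,301.7)),'sloped':((346.7,363.8),(373.2,402.3)),'hung':((402.4,212),(423,247.5))}
for k in S:
    for i in(0,1):
        j=i 
        P,e=tri(t,[D[k][j]],s,[S[k][i]]); print(k,i,P.round(1),e.round(1), proj(s,plane(t,[D[k][j]],D[k][2+j]))[0].round(1),S[k][i])
# bystanders
for n,uv,z in[('bowl',(245,198),40),('drum',(387,192.6),60),('strip',(270,257),10),('cup',(367,257.5),30),('house',(459,174),60)]: print(n,plane(t,[uv],z)[0].round())
o=bot.get_obs();w=bot.camera_model("wrist")
T=R.from_euler('xyz',o['tcp_rot']).as_matrix();W=R.from_euler('xyz',w['rotation']).as_matrix()
print('wristcam in tool',T.T@(w['xyz']-o['tool_pos']),(T.T@W).round(3),w['mtx'][0])
E
```

```text
cradle [479.9 334.5  34. ] [500.  225.7  34. ] mid [489.9 280.1  34. ] len 110.7 yaw -79.55
flat [526.5 -12.2  24. ] [415.3 -25.1  24. ] mid [470.9 -18.7  24. ] len 111.9 yaw -173.36
sloped [ 503.4 -224.1   61.8] [ 515.7 -325.4  108.2] mid [ 509.6 -274.7   85. ] len 112.1 yaw -83.09
hung [684.2  21.1 160. ] [676.  -88.8 160. ] mid [680.1 -33.8 160. ] len 110.2 yaw -94.31
flat 0 [525.5 -12.1  30.7] 0.4 [332.8 287.4] (332.2, 285.5)
flat 1 [415.2 -25.   28.5] 0.1 [281.9 303. ] (281.6, 301.7)
sloped 0 [ 500.2 -221.8   73.6] 4.2 [349.8 367.6] (346.7, 363.8)
sloped 1 [ 514.3 -323.5  115.4] 1.4 [374.6 405.1] (373.2, 402.3)
hung 0 [679.5  21.2 174.9] 2.3 [404.6 216.8] (402.4, 212)
hung 1 [673.9 -87.7 186.8] 8.6 [420.3 257.8] (423, 247.5)
bowl [644. 179.  40.]
drum [ 645. -175.   60.]
strip [496. 122.  10.]
cup [ 487. -123.   30.]
house [ 687. -356.   60.]
wristcam in tool [ 8.08602897e+01  5.97183435e-02 -1.57298192e+02] [[-0.001 -0.954 -0.3  ]
 [ 1.    -0.    -0.001]
 [ 0.001 -0.3    0.954]] [427.40144078   0.         319.78472957]
```

```bash
cat >> h.py <<'E'
def state():
    o=bot.get_obs(); return np.array(o['tool_pos']),R.from_euler('xyz',o['tcp_rot']),o
def frame(xax,zax):
    z=np.array(zax,float);z/=np.linalg.norm(z);x=np.array(xax,float);x-=z*(x@z);x/=np.linalg.norm(x)
    return R.from_matrix(np.c_[x,np.cross(z,x),z])
def go(P,Q,p0=None,q0=None):
    "turn (deg, tool axes) at fixed TCP; shift in tool axes (mm) before the turn / after the turn"
    p,q,_=state(); p=p if p0 is None else p0; q=q if q0 is None else q0
    d=np.array(P)-p
    print('shift-before',q.inv().apply(d).round(1),'turn',np.degrees((q.inv()*Q).as_rotvec()).round(2),'shift-after',Q.inv().apply(d).round(1))
E
python3 - <<'E'
from h import *
s=cam("scene");p,q,o=state()
im=cv2.imread("pics/scene0.png")
for hx,hy,col in((37.5,95,(0,0,255)),(95,37.5,(0,255,0))):
    c=[proj(s,p+q.apply([sx*hx,sy*hy,-66]))[0] for sx,sy in((1,1),(1,-1),(-1,-1),(-1,1))]
    cv2.polylines(im,[np.array(c).round().astype(int)],True,col,1)
c=proj(s,[p,p+q.apply([0,0,-19])]);cv2.line(im,*[tuple(int(v) for v in x) for x in c],(255,0,0),2)
cv2.imwrite("pics/grip.png",cv2.resize(im[0:140,40:220],None,fx=4,fy=4))
t=cam("top")
for z in(0,60,120,196): print(z,plane(t,[(178,180)],z)[0].round())
E
```

```text
0 [703. 357.   0.]
60 [690. 342.  60.]
120 [676. 328. 120.]
196 [658. 309. 196.]
```

View pics/grip.png

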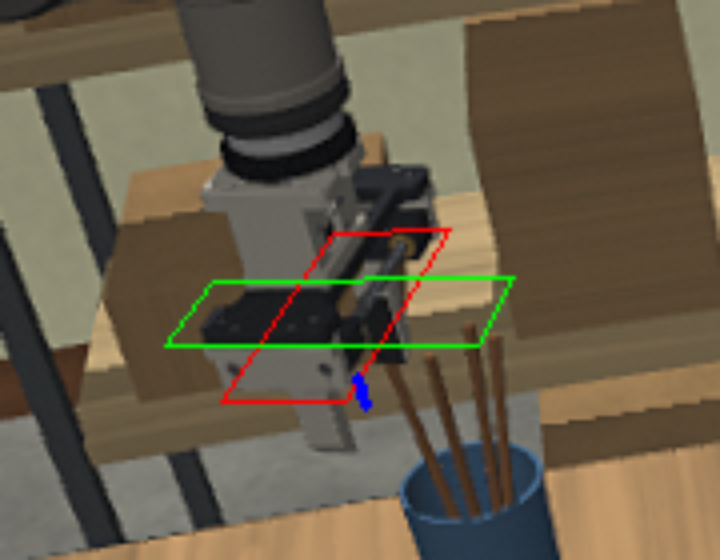

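The red box fits: the 190 mm side of the body runs along the closing line. At a 30° lean the body would graze the shelf edge, so I'll lean about 48° for the hung roller. Sloped roller first.

```bash
cat >> h.py <<'E'
def u(y,e=0): y,e=np.radians([y,e]); return np.array([np.cos(y)*np.cos(e),np.sin(y)*np.cos(e),np.sin(e)])
CR=np.array([489.9,280.1,0]);CX=u(10.45);QC=frame(u(100.45),[0,0,-1])
QS=frame(-u(-83.09,25),-u(-83.09+180,65)); SL=np.array([509.6,-274.7,85])
QF=frame(u(6.64),[0,0,-1]); FL=np.array([470.9,-18.7,24])
QH=frame(u(85.69),[np.sin(np.radians(48))*np.cos(np.radians(-4.31)),np.sin(np.radians(48))*np.sin(np.radians(-4.31)),-np.cos(np.radians(48))]); HU=np.array([680.1,-33.8,160])
E
python3 - <<'E'
from h import *
z=QS.as_matrix()[:,2];print(QS.as_matrix().round(2))
P=SL+13*z-130*z;print(P); go(P,QS)
E
```

```text
[[-0.11  0.99  0.05]
 [ 0.9   0.12 -0.42]
 [-0.42  0.   -0.91]]
[ 503.65110601 -225.61282382  191.03801108]
shift-before [-548.7 -584.3   35.8] turn [ 14.13 -22.19  64.1 ] shift-after [-674.6  252.6  353.3]
```

>>> servo_tool(
  deltas=[
    [[-0.0305, -0.0325, 0], [0, 0, 0]],
    [[-0.0305, -0.0325, 0], [0, 0, 0]],
    [[-0.0305, -0.0325, 0], [0, 0, 0]],
    [[-0.0305, -0.0325, 0], [0, 0, 0]],
    [[-0.0305, -0.0325, 0], [0, 0, 0]],
    [[-0.0305, -0.0325, 0], [0, 0, 0]],
    [[-0.0305, -0.0325, 0], [0, 0, 0]],
    [[-0.0305, -0.0325, 0], [0, 0, 0]],
    [[-0.0305, -0.0325, 0], [0, 0, 0]],
    [[-0.0305, -0.0325, 0], [0, 0, 0]],
    [[-0.0305, -0.0325, 0], [0, 0, 0]],
    [[-0.0305, -0.0325, 0], [0, 0, 0]],
    [[-0.0305, -0.0325, 0], [0, 0, 0]],
    [[-0.0305, -0.0325, 0], [0, 0, 0]],
    [[-0.0305, -0.0325, 0], [0, 0, 0]],
    [[-0.0305, -0.0325, 0], [0, 0, 0]],
    [[-0.0305, -0.0325, 0.018], [0, 0, 0]],
    [[-0.0305, -0.0325, 0.018], [0, 0, 0]],
  ],
  fingers=0.6,
)

```text
time: 2.35
tool_pos: [504.3, -227.4, 190.0]
tcp_rot: [3.141, -0.0, 2.829]
contact_force: [0.5, 0.2, -0.3]
grip_width: 55.3
finger_force: 0.0
```

>>> servo_tool(
  deltas=[
    [[0, 0, 0], [1.77, -2.77, 8.01]],
    [[0, 0, 0], [1.77, -2.77, 8.01]],
    [[0, 0, 0], [1.77, -2.77, 8.01]],
    [[0, 0, 0], [1.77, -2.77, 8.01]],
    [[0, 0, 0], [1.77, -2.77, 8.01]],
    [[0, 0, 0], [1.77, -2.77, 8.01]],
    [[0, 0, 0], [1.77, -2.77, 8.01]],
    [[0, 0, 0], [1.77, -2.77, 8.01]],
    [[0, 0, 0], [0, 0, 0]],
    [[0, 0, 0], [0, 0, 0]],
  ],
)

```text
time: 3.6
tool_pos: [503.9, -226.0, 190.6]
tcp_rot: [-3.14, 0.434, 1.695]
contact_force: [0.0, -0.1, 0.3]
grip_width: 55.0
finger_force: 0.0
```

```bash
python3 - <<'E'
from h import *
z=QS.as_matrix()[:,2]
p,q,o=state();print(p.round(1),o['joint_positions'].round(2),o['contact_force'].round(1),o['grip_width'])
go(SL-117*z,QS);go(SL+13*z,QS)
w=cam("wrist"); im=bot.capture("wrist")[:,:,::-1].copy()
a=u(-83.09,25)
for P in proj(w,[SL-95*a,SL-75*a,SL-35*a,SL,SL+35*a,SL+75*a,SL+95*a]): cv2.circle(im,tuple(int(round(v)) for v in P),3,(0,255,0),-1)
cv2.imwrite("pics/w1.png",im)
E
```

```text
[ 503.9 -226.   190.6] [-0.34  0.36  1.7  -0.48  0.94 -0.21] [ 0.  -0.1  0.3] 54.97347020512203
shift-before [ 0.2 -0.2 -0.6] turn [ 0.02 -0.14  0.19] shift-after [ 0.2 -0.2 -0.6]
shift-before [ -0.2  -0.2 129.4] turn [ 0.02 -0.14  0.19] shift-after [  0.2  -0.2 129.4]
```

View pics/w1.png

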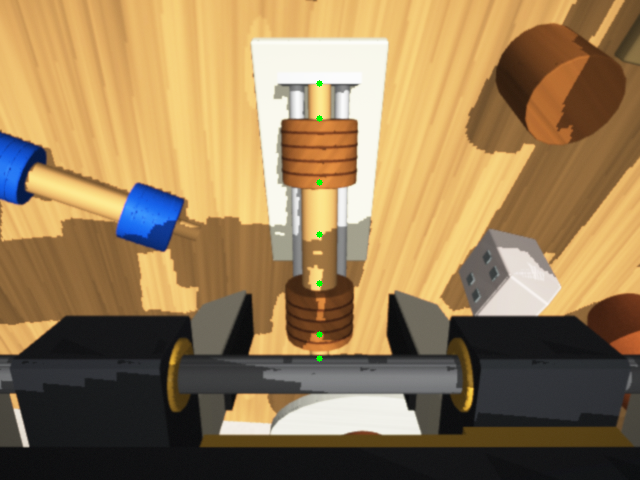

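The wrist view shows the sloped roller's waist centred at (319,235). My predicted points lie on it to about 2 px, so I'll go in and grip.

>>> servo_tool(
  deltas=[
    [[0, 0, 0.03], [0, 0, 0]],
    [[0, 0, 0.03], [0, 0, 0]],
    [[0, 0, 0.03], [0, 0, 0]],
    [[0, 0, 0.02], [0, 0, 0]],
    [[0, 0, 0.01], [0, 0, 0]],
    [[0, 0, 0.009], [0, 0, 0]],
    [[0, 0, 0], [0, 0, 0]],
    [[0, 0, 0], [0, 0, 0]],
  ],
)

```text
time: 4.65
tool_pos: [510.8, -279.9, 74.3]
tcp_rot: [3.141, 0.435, 1.692]
contact_force: [-0.8, 0.3, 0.3]
grip_width: 54.8
finger_force: 0.0
```

>>> servo_tool(
  deltas=[
    [[0, 0, 0], [0, 0, 0]],
    [[0, 0, 0], [0, 0, 0]],
    [[0, 0, 0], [0, 0, 0]],
    [[0, 0, 0], [0, 0, 0]],
    [[0, 0, 0], [0, 0, 0]],
  ],
  fingers=0.0,
)

```text
time: 5.28
tool_pos: [510.0, -279.9, 73.8]
tcp_rot: [-3.141, 0.435, 1.692]
contact_force: [-3.3, 1.5, 3.8]
grip_width: 23.2
finger_force: 30.0
```

>>> servo_tool(
  deltas=[
    [[0, 0, -0.01], [0, 0, 0]],
    [[0, 0, -0.02], [0, 0, 0]],
    [[0, 0, -0.03], [0, 0, 0]],
    [[0, 0, -0.04], [0, 0, 0]],
    [[0, 0, -0.04], [0, 0, 0]],
    [[0, 0, 0], [0, 0, 0]],
  ],
)

```text
time: 6.02
tool_pos: [504.9, -220.6, 203.8]
tcp_rot: [3.135, 0.437, 1.691]
contact_force: [0.3, -0.8, -1.8]
grip_width: 23.2
finger_force: 30.0
```

```bash
python3 - <<'E'
from h import *
p,q,o=state();print(p,o['grip_width'],o['contact_force'])
for k in(-25,25):
    go(CR+k*CX+[0,0,180],QC)
E
```

```text
[ 504.94548678 -220.64530049  203.79938413] 23.18414337298628 [ 0.33087534 -0.76449521 -1.79723292]
shift-before [ 460.7   21.3 -188.9] turn [-0.41 25.05 -3.44] shift-after [495.2  51.   23.8]
shift-before [ 463.5   71.2 -189.9] turn [-0.41 25.05 -3.44] shift-after [495.2 101.   23.8]
```

>>> servo_tool(
  deltas=[
    [[0, 0, 0], [-0.1, 6.26, -0.86]],
    [[0, 0, 0], [-0.1, 6.26, -0.86]],
    [[0, 0, 0], [-0.1, 6.26, -0.86]],
    [[0, 0, 0], [-0.1, 6.26, -0.86]],
    [[0.0275, 0.003, 0], [0, 0, 0]],
    [[0.0425, 0.004, 0], [0, 0, 0]],
    [[0.0425, 0.0044, 0], [0, 0, 0]],
    [[0.0425, 0.0044, 0], [0, 0, 0]],
    [[0.0425, 0.0044, 0], [0, 0, 0]],
    [[0.0425, 0.0044, 0], [0, 0, 0]],
    [[0.0425, 0.0044, 0], [0, 0, 0]],
    [[0.0425, 0.0044, 0], [0, 0, 0]],
    [[0.0425, 0.0044, 0], [0, 0, 0]],
    [[0.0425, 0.0044, 0], [0, 0, 0]],
    [[0.0425, 0.0044, 0.01], [0, 0, 0]],
    [[0.0425, 0.0044, 0.014], [0, 0, 0]],
    [[0, 0, 0], [0, 0, 0]],
    [[0, 0, 0], [0, 0, 0]],
  ],
)

```text
time: 8.28
tool_pos: [464.3, 274.0, 176.6]
tcp_rot: [-3.134, -0.001, 1.751]
contact_force: [0.2, -1.0, -1.5]
grip_width: 22.9
finger_force: 30.0
```

```bash
python3 - <<'E'
from h import *
p,q,o=state();print(p,o['joint_positions'].round(2),o['contact_force'])
go(CR-25*CX+[0,0,62],QC)
w=cam("wrist"); im=bot.capture("wrist")[:,:,::-1].copy()
a=u(100.45)
A=p+[0,0,13]
for c,col,aa in((A,(0,255,0),q.as_matrix()[:,0]),(CR-50*CX+[0,0,34],(255,0,0),a),(CR+[0,0,34],(0,255,255),a),(CR+50*CX+[0,0,34],(255,0,255),a)):
  for P in proj(w,[c+k*aa for k in(-95,-75,-35,0,35,75,95)]): 
    if abs(P).max()<2000: cv2.circle(im,tuple(int(round(v)) for v in P),3,col,-1)
cv2.imwrite("pics/w2.png",im)
E
```

```text
[464.32642791 274.01776614 176.59577203] [0.39 0.42 1.56 0.   1.18 0.21] [ 0.17172285 -0.96749377 -1.51139488]
shift-before [  1.2   2.1 114.6] turn [-0.44 -0.09 -0.11] shift-after [  1.3   1.3 114.6]
```

View pics/w2.png

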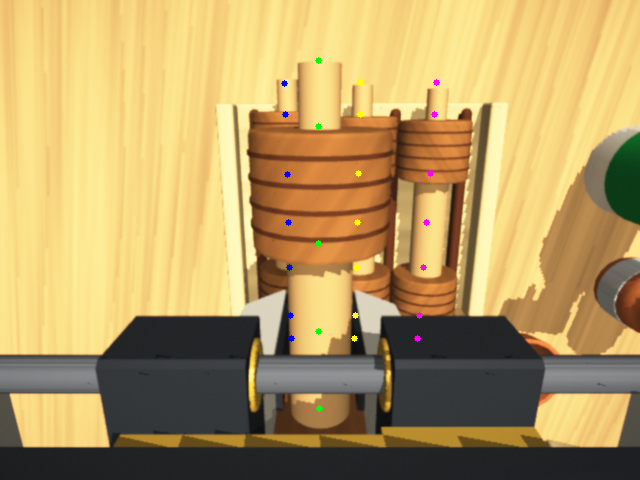

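The wrist view shows the held roller where predicted (waist at 319,330). The base row's far drum (435,150) and stub tip (437,89) sit a few px below prediction, so I'll measure that shift.

```bash
python3 - <<'E'
from h import *
p,q,o=state(); w=cam("wrist"); im=cv2.GaussianBlur(bot.capture("wrist"),(3,3),0); cv2.imwrite("pics/w2raw.png",im[:,:,::-1])
a=u(100.45)
for x in(428,434,440): print(x,[int(v) for v in im[76:126,x].sum(1)//3]); print([int(v) for v in im[170:192,x].sum(1)//3]);print([int(v) for v in im[258:285,x].sum(1)//3])
for y in(140,160): print(y,[int(v) for v in im[y,385:480].sum(1)//3])
E=CR+50*CX
print(proj(w,[E+a*75+[0,0,34],E+a*75+[0,0,58],E+a*35+[0,0,58],E-a*35+[0,0,58],E+55*a+CX*24+[0,0,36],E+55*a-CX*24+[0,0,36],E+55*a+[0,0,34]]).round(1))
E
```

```text
428 [208, 208, 208, 208, 208, 208, 208, 208, 208, 207, 201, 180, 146, 117, 106, 104, 104, 105, 106, 107, 108, 109, 111, 112, 113, 114, 116, 118, 119, 120, 121, 123, 124, 126, 127, 128, 130, 132, 133, 134, 135, 135, 131, 123, 119, 123, 126, 124, 123, 122]
[96, 109, 127, 136, 139, 139, 138, 137, 136, 135, 130, 120, 112, 113, 119, 122, 123, 124, 124, 125, 129, 147]
[203, 203, 203, 203, 204, 204, 204, 204, 204, 204, 204, 204, 204, 204, 204, 204, 203, 198, 180, 147, 117, 104, 102, 106, 118, 134, 146]
434 [205, 205, 205, 205, 205, 205, 205, 205, 205, 205, 202, 197, 190, 187, 187, 187, 187, 188, 189, 189, 189, 190, 190, 191, 192, 192, 192, 192, 193, 193, 194, 195, 195, 196, 196, 197, 197, 197, 197, 198, 198, 197, 187, 165, 145, 139, 140, 139, 136, 135]
[96, 106, 125, 136, 140, 141, 141, 142, 143, 143, 140, 132, 120, 114, 118, 125, 127, 128, 134, 143, 152, 165]
[204, 204, 204, 204, 204, 204, 204, 204, 204, 204, 203, 203, 203, 203, 203, 203, 201, 189, 161, 126, 105, 100, 101, 105, 118, 136, 148]
440 [207, 208, 208, 208, 209, 209, 209, 210, 210, 211, 211, 210, 209, 208, 207, 208, 208, 208, 207
[... 704 characters left out ...]
, 141, 139, 137, 137, 137, 136, 136, 137, 136, 134, 131, 129, 127, 126, 126, 123, 115, 110, 122, 142, 151, 148, 146, 145, 144, 138, 121, 98, 80]
160 [112, 109, 104, 99, 94, 90, 90, 91, 85, 69, 52, 42, 42, 45, 49, 53, 58, 64, 70, 74, 78, 81, 84, 86, 89, 91, 92, 94, 98, 104, 109, 113, 116, 118, 120, 121, 122, 123, 123, 124, 124, 126, 127, 128, 128, 127, 126, 124, 122, 120, 120, 121, 123, 125, 125, 125, 125, 123, 124, 126, 130, 132, 133, 133, 133, 133, 133, 133, 134, 134, 135, 135, 136, 136, 134, 131, 126, 122, 119, 115, 112, 112, 127, 159, 178, 173, 161, 156, 153, 145, 125, 99, 80, 74, 73]
[[433.1 113.2]
 [442.7 113.8]
 [437.6 178.2]
 [429.7 278.5]
 [466.9 143.7]
 [396.5 143.9]
 [430.9 143.6]]
```

```bash
python3 - <<'E'
from h import *
p,q,o=state(); w=cam("wrist"); im=cv2.imread("pics/w2raw.png")
x=q.as_matrix()[:,0];A=p+[0,0,13]
print(proj(w,[A+x*95,A+x*95+[0,0,7],A+x*75,A+x*75+[0,0,24],A+35*x+[0,0,24],A-35*x+[0,0,24]]).round(1))
for c in(310,319,328):
  g=im[:,c].sum(1)//3; print([int(v) for v in g[54:75]],[int(v) for v in g[118:136]],[int(v) for v in g[240:275]])
E
```

```text
[[318.   59.7]
 [317.8  57.2]
 [318.1 125.8]
 [317.3 129.5]
 [317.6 266.7]
 [318.  453.6]]
[207, 207, 207, 207, 207, 206, 204, 199, 195, 193, 193, 193, 193, 193, 193, 193, 193, 193, 193, 194, 194] [194, 194, 194, 194, 194, 194, 194, 194, 194, 192, 180, 152, 118, 99, 101, 114, 130, 139] [75, 83, 100, 119, 130, 133, 133, 133, 133, 132, 132, 132, 132, 133, 134, 136, 137, 138, 139, 140, 140, 140, 137, 133, 129, 127, 125, 125, 126, 126, 126, 127, 134, 153, 178]
[201, 202, 202, 203, 203, 203, 204, 206, 207, 208, 208, 208, 209, 209, 209, 209, 209, 209, 209, 209, 209] [209, 209, 209, 209, 209, 209, 209, 209, 209, 207, 196, 165, 125, 101, 100, 113, 128, 139] [74, 80, 96, 119, 133, 139, 141, 142, 143, 144, 145, 146, 146, 147, 147, 148, 148, 148, 149, 148, 148, 146, 143, 138, 133, 130, 128, 128, 128, 128, 127, 127, 128, 136, 158]
[211, 211, 211, 210, 211, 210, 209, 207, 205, 204, 204, 204, 204, 204, 204, 204, 204, 204, 204, 204, 204] [205, 205, 205, 205, 205, 205, 205, 205, 205, 204, 192, 162, 124, 101, 102, 116, 133, 143] [76, 86, 108, 132, 144, 148, 149, 149, 150, 150, 150, 150, 150, 150, 150, 150, 150, 150, 150, 150, 148, 146, 140, 134, 129, 127, 126, 126, 126, 126, 126, 127, 127, 126, 129]
```

>>> servo_tool(
  deltas=[
    [[-0.001, 0.0015, 0.02], [-0.44, 0, 0]],
    [[0, 0, 0.03], [0, 0, 0]],
    [[0, 0, 0.03], [0, 0, 0]],
    [[0, 0, 0.02], [0, 0, 0]],
    [[0, 0, 0.008], [0, 0, 0]],
    [[0, 0, 0], [0, 0, 0]],
    [[0, 0, 0], [0, 0, 0]],
  ],
)

```text
time: 9.25
tool_pos: [466.9, 274.3, 70.6]
tcp_rot: [3.138, -0.003, 1.751]
contact_force: [1.1, 0.3, -2.0]
grip_width: 23.1
finger_force: 30.0
```

>>> servo_tool(
  deltas=[
    [[0, 0, 0.002], [0, 0, 0]],
    [[0, 0, 0.002], [0, 0, 0]],
    [[0, 0, 0], [0, 0, 0]],
    [[0, 0, 0], [0, 0, 0]],
  ],
)

```text
time: 9.75
tool_pos: [466.1, 274.4, 65.6]
tcp_rot: [3.14, -0.002, 1.751]
contact_force: [-1.1, 0.4, -2.5]
grip_width: 23.2
finger_force: 30.0
```

>>> servo_tool(
  deltas=[
    [[-0.001, 0, 0.0015], [0, 0, 0]],
    [[0, 0, 0.001], [0, 0, 0]],
    [[0, 0, 0], [0, 0, 0]],
    [[0, 0, 0], [0, 0, 0]],
  ],
)

```text
time: 10.25
tool_pos: [466.5, 273.3, 63.2]
tcp_rot: [3.139, -0.002, 1.751]
contact_force: [0.1, -0.3, -0.0]
grip_width: 23.3
finger_force: 30.0
```

>>> servo_tool(
  deltas=[
    [[0, 0, 0.0006], [0, 0, 0]],
    [[0, 0, 0], [0, 0, 0]],
    [[0, 0, 0], [0, 0, 0]],
  ],
)

```text
time: 10.62
tool_pos: [467.0, 273.4, 63.0]
tcp_rot: [3.138, -0.003, 1.751]
contact_force: [1.4, -1.6, 4.8]
grip_width: 23.0
finger_force: 30.0
```

>>> servo_tool(
  deltas=[
    [[0, 0, 0], [0, 0, 0]],
    [[0, 0, 0], [0, 0, 0]],
    [[0, 0, 0], [0, 0, 0]],
    [[0, 0, 0], [0, 0, 0]],
  ],
  fingers=0.4,
)

```text
time: 11.12
tool_pos: [466.1, 273.3, 62.2]
tcp_rot: [3.141, -0.002, 1.751]
contact_force: [0.3, 1.0, 0.2]
grip_width: 36.6
finger_force: 0.0
```

>>> servo_tool(
  deltas=[
    [[0, 0, -0.01], [0, 0, 0]],
    [[0, 0, -0.03], [0, 0, 0]],
    [[0, 0, -0.04], [0, 0, 0]],
    [[0, 0, -0.03], [0, 0, 0]],
    [[0, 0, 0], [0, 0, 0]],
    [[0, 0, 0], [0, 0, 0]],
  ],
)

```text
time: 11.88
tool_pos: [465.8, 272.9, 172.1]
tcp_rot: [3.141, -0.002, 1.751]
contact_force: [-0.4, 0.1, -0.3]
grip_width: 36.7
finger_force: 0.0
```

```bash
sed -i 's/^CR=np.array(\[489.9,280.1,0\])/CR=np.array([490.4,277.6,0])/' h.py; python3 - <<'E'
from h import *
p,q,o=state();print(p,o['joint_positions'].round(2))
w=cam("wrist"); im=bot.capture("wrist")[:,:,::-1].copy(); cv2.imwrite("pics/w3raw.png",im)
a=u(100.45)
for c,col in((CR-25*CX+[0,0,75],(0,255,0)),(CR-50*CX+[0,0,34],(255,0,0)),(CR+[0,0,34],(0,255,255)),(CR+50*CX+[0,0,34],(255,0,255))):
  for P in proj(w,[c+k*a for k in(-95,-75,-35,0,35,75,95)]): 
    if abs(P).max()<2000: cv2.circle(im,tuple(int(round(v)) for v in P),2,col,-1)
cv2.imwrite("pics/w3.png",im)
go(FL+[0,0,110],QF)
E
```

```text
[465.75506544 272.85748365 172.10449534] [0.39 0.42 1.57 0.   1.15 0.21]
shift-before [-287.8  -47.    37. ] turn [-1.00e-01 -9.00e-02  9.37e+01] shift-after [-28.4 290.1  37.6]
```

View pics/w3.png

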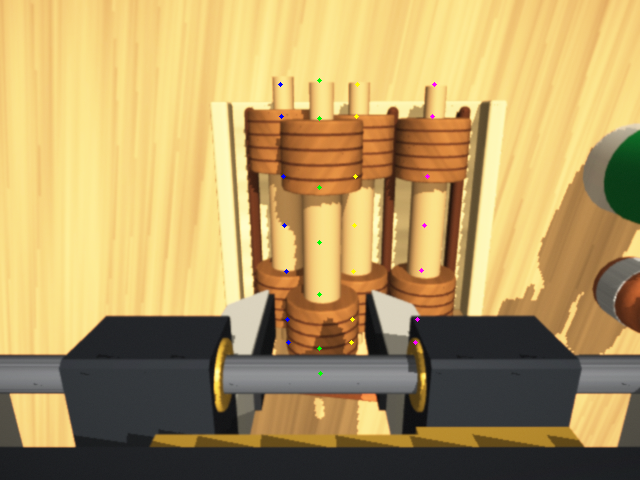

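The roller sits in the saddle (stub tip at 321,82) with the base row undisturbed. Base tips are near (283,77), middle (360,82) and far (435,86), a slight stagger that was already there. Next is the flat roller.

>>> servo_tool(
  deltas=[
    [[-0.016, -0.003, 0], [0, 0, 0]],
    [[-0.032, -0.005, 0], [0, 0, 0]],
    [[-0.034, -0.0055, 0], [0, 0, 0]],
    [[-0.034, -0.0055, 0], [0, 0, 0]],
    [[-0.034, -0.0055, 0], [0, 0, 0]],
    [[-0.034, -0.0055, 0], [0, 0, 0]],
    [[-0.034, -0.0055, 0], [0, 0, 0]],
    [[-0.034, -0.0055, 0], [0, 0, 0]],
    [[-0.034, -0.0065, 0], [0, 0, 0]],
  ],
)

```text
time: 13.05
tool_pos: [469.9, -18.7, 171.0]
tcp_rot: [3.141, -0.003, 1.751]
contact_force: [-0.2, 1.0, -0.4]
grip_width: 36.9
finger_force: 0.0
```

>>> servo_tool(
  deltas=[
    [[0, 0, 0], [0, 0, 9.37]],
    [[0, 0, 0], [0, 0, 9.37]],
    [[0, 0, 0], [0, 0, 9.37]],
    [[0, 0, 0], [0, 0, 9.37]],
    [[0, 0, 0], [0, 0, 9.37]],
    [[0, 0, 0], [0, 0, 9.37]],
    [[0, 0, 0], [0, 0, 9.37]],
    [[0, 0, 0], [0, 0, 9.37]],
    [[0, 0, 0], [0, 0, 9.37]],
    [[0, 0, 0], [0, 0, 9.37]],
    [[0, 0, 0], [0, 0, 0]],
    [[0, 0, 0], [0, 0, 0]],
  ],
  fingers=0.6,
)

```text
time: 14.55
tool_pos: [470.4, -17.2, 171.3]
tcp_rot: [-3.139, -0.001, 0.119]
contact_force: [0.6, 0.1, -0.2]
grip_width: 55.4
finger_force: 0.0
```

```bash
sed -i 's/^CR=np.array(\[490.4,277.6,0\])/CR=np.array([491.4,278.8,0])/' h.py; python3 - <<'E'
from h import *
p,q,o=state();print(p,o['joint_positions'].round(2))
w=cam("wrist"); im=bot.capture("wrist")[:,:,::-1].copy(); cv2.imwrite("pics/w4.png",im)
h,s,v=[a.astype(int) for a in cv2.split(cv2.cvtColor(cv2.GaussianBlur(im,(3,3),0),cv2.COLOR_BGR2HSV))]
m=((h>=6)&(h<=14)&(s>128)&(v<190)).astype(np.uint8); m=cv2.morphologyEx(m,cv2.MORPH_CLOSE,np.ones((7,7)));m=cv2.morphologyEx(m,cv2.MORPH_OPEN,np.ones((9,9)))
k,l,st,ce=cv2.connectedComponentsWithStats(m)
for i in range(1,k):
  if st[i,4]>800: print(st[i],ce[i].round(1))
a=u(6.64);print(proj(w,[FL+k*a for k in(-95,-75,-55,-35,0,35,55,75,95)]).round(0).tolist())
go(FL+[0,0,-13],QF)
E
```

```text
[470.39046238 -17.19631809 171.34464225] [-0.2   0.3   1.75  0.    1.09  1.25]
[ 544    0   96   34 2579] [590.6  13.6]
[ 320  117   34   63 1998] [336.8 147.4]
[   0  149   43   96 2134] [ 14.  201.2]
[ 290  262   62   64 3099] [320.9 295.4]
[[321.0, 337.0], [322.0, 315.0], [322.0, 291.0], [322.0, 267.0], [322.0, 223.0], [322.0, 175.0], [322.0, 147.0], [322.0, 117.0], [322.0, 86.0]]
shift-before [  0.    2.1 160.5] turn [-0.15 -0.06  0.13] shift-after [  0.2   1.6 160.5]
```

>>> servo_tool(
  deltas=[
    [[0, 0.0016, 0.03], [0, 0, 0.1]],
    [[0, 0, 0.04], [0, 0, 0]],
    [[0, 0, 0.04], [0, 0, 0]],
    [[0, 0, 0.03], [0, 0, 0]],
    [[0, 0, 0.013], [0, 0, 0]],
    [[0, 0, 0.007], [0, 0, 0]],
    [[0, 0, 0], [0, 0, 0]],
    [[0, 0, 0], [0, 0, 0]],
  ],
)

```text
time: 15.6
tool_pos: [471.8, -18.1, 12.5]
tcp_rot: [-3.14, -0.003, 0.114]
contact_force: [-0.9, 0.9, 0.3]
grip_width: 55.4
finger_force: 0.0
```

>>> servo_tool(
  deltas=[
    [[0, 0, 0], [0, 0, 0]],
    [[0, 0, 0], [0, 0, 0]],
    [[0, 0, 0], [0, 0, 0]],
    [[0, 0, 0], [0, 0, 0]],
    [[0, 0, 0], [0, 0, 0]],
  ],
  fingers=0.0,
)

```text
time: 16.23
tool_pos: [471.2, -18.0, 11.7]
tcp_rot: [-3.139, -0.002, 0.114]
contact_force: [-0.3, -0.0, 1.4]
grip_width: 23.1
finger_force: 30.0
```

>>> servo_tool(
  deltas=[
    [[0, 0, -0.01], [0, 0, 0]],
    [[0, 0, -0.03], [0, 0, 0]],
    [[0, 0, -0.05], [0, 0, 0]],
    [[0, 0, -0.05], [0, 0, 0]],
    [[0, 0, -0.05], [0, 0, 0]],
    [[0, 0, 0], [0, 0, -9.37]],
    [[0, 0, 0], [0, 0, -9.37]],
    [[0, 0, 0], [0, 0, -9.37]],
    [[0, 0, 0], [0, 0, -9.37]],
    [[0, 0, 0], [0, 0, -9.37]],
    [[0, 0, 0], [0, 0, -9.37]],
    [[0, 0, 0], [0, 0, -9.37]],
    [[0, 0, 0], [0, 0, -9.37]],
    [[0, 0, 0], [0, 0, -9.37]],
    [[0, 0, 0], [0, 0, -9.37]],
    [[0, 0, 0], [0, 0, 0]],
  ],
)

```text
time: 18.23
tool_pos: [470.7, -18.4, 202.1]
tcp_rot: [3.14, -0.002, 1.748]
contact_force: [0.2, 0.4, -0.0]
grip_width: 23.3
finger_force: 30.0
```

```bash
python3 - <<'E'
from h import *
go(CR+25*CX+[0,0,180],QC)
E
```

```text
shift-before [289.   97.7  22.9] turn [ 0.11 -0.14 -0.29] shift-after [288.6  99.2  22.1]
```

>>> servo_tool(
  deltas=[
    [[0.0145, 0.005, 0], [0, 0, -0.3]],
    [[0.0289, 0.0098, 0], [0, 0, 0]],
    [[0.0325, 0.011, 0], [0, 0, 0]],
    [[0.0325, 0.011, 0], [0, 0, 0]],
    [[0.0325, 0.011, 0], [0, 0, 0]],
    [[0.0325, 0.011, 0], [0, 0, 0]],
    [[0.0325, 0.011, 0], [0, 0, 0]],
    [[0.0325, 0.011, 0], [0, 0, 0]],
    [[0.0325, 0.011, 0.01], [0, 0, 0]],
    [[0.018, 0.006, 0.012], [0, 0, 0]],
    [[0, 0, 0], [0, 0, 0]],
    [[0, 0, 0], [0, 0, 0]],
  ],
)

```text
time: 19.73
tool_pos: [514.3, 282.8, 180.6]
tcp_rot: [3.14, -0.002, 1.754]
contact_force: [0.8, -0.4, -1.9]
grip_width: 23.3
finger_force: 30.0
```

```bash
python3 - <<'E'
from h import *
p,q,o=state();print(p)
go(CR+25*CX+[0,0,62.7],QC)
w=cam("wrist"); im=bot.capture("wrist")[:,:,::-1]; cv2.imwrite("pics/w5.png",im)
x=q.as_matrix()[:,0];A=p+[0,0,12.3]
print(proj(w,[A+x*75+[0,0,24],A+35*x+[0,0,24]]).round(1))
for c in(310,319,328):
  g=im[:,c].sum(1)//3; print([int(v) for v in g[118:140]],[int(v) for v in g[255:275]])
E
```

```text
[514.25193675 282.77889411 180.56503959]
shift-before [  0.    1.7 117.9] turn [ 0.07 -0.11  0.05] shift-after [  0.2   1.8 117.9]
[[318.4 129.4]
 [318.6 265.9]]
[195, 195, 195, 194, 195, 194, 195, 196, 194, 196, 195, 195, 187, 156, 109, 90, 94, 107, 126, 138, 139, 137] [129, 129, 131, 128, 129, 130, 132, 131, 131, 127, 123, 122, 122, 123, 125, 124, 124, 124, 125, 125]
[208, 208, 208, 207, 207, 208, 207, 208, 208, 208, 207, 207, 201, 168, 116, 93, 94, 107, 128, 139, 139, 138] [141, 142, 143, 143, 145, 144, 144, 146, 146, 141, 136, 130, 128, 126, 125, 126, 126, 145, 183, 197]
[202, 202, 202, 203, 202, 202, 202, 203, 202, 202, 202, 202, 194, 155, 104, 91, 95, 109, 132, 141, 142, 139] [147, 149, 148, 149, 148, 148, 147, 147, 144, 139, 133, 128, 125, 123, 124, 123, 124, 123, 134, 163]
```

>>> servo_tool(
  deltas=[
    [[0.0005, 0.0017, 0.02], [0, 0, 0]],
    [[0, 0, 0.03], [0, 0, 0]],
    [[0, 0, 0.03], [0, 0, 0]],
    [[0, 0, 0.025], [0, 0, 0]],
    [[0, 0, 0.007], [0, 0, 0]],
    [[0, 0, 0.003], [0, 0, 0]],
    [[0, 0, 0], [0, 0, 0]],
    [[0, 0, 0], [0, 0, 0]],
  ],
)

```text
time: 20.78
tool_pos: [516.6, 284.7, 66.6]
tcp_rot: [3.138, -0.003, 1.755]
contact_force: [0.6, 1.0, -1.9]
grip_width: 23.2
finger_force: 30.0
```

>>> servo_tool(
  deltas=[
    [[0, 0, 0.0015], [0, 0, 0]],
    [[0, 0, 0.001], [0, 0, 0]],
    [[0, 0, 0], [0, 0, 0]],
    [[0, 0, 0], [0, 0, 0]],
  ],
)

```text
time: 21.28
tool_pos: [516.1, 284.6, 63.0]
tcp_rot: [3.14, -0.002, 1.755]
contact_force: [0.5, -0.2, -0.3]
grip_width: 23.4
finger_force: 30.0
```

>>> servo_tool(
  deltas=[
    [[0, 0, -0.001], [0, 0, 0]],
    [[-0.0015, 0, 0], [0, 0, 0]],
    [[0, 0, 0.0015], [0, 0, 0]],
    [[0, 0, 0], [0, 0, 0]],
    [[0, 0, 0], [0, 0, 0]],
  ],
)

```text
time: 21.9
tool_pos: [516.5, 283.0, 62.9]
tcp_rot: [3.14, -0.002, 1.755]
contact_force: [-0.5, -1.7, 2.8]
grip_width: 23.1
finger_force: 30.0
```

>>> servo_tool(
  deltas=[
    [[0, 0, 0], [0, 0, 0]],
    [[0, 0, 0], [0, 0, 0]],
    [[0, 0, 0], [0, 0, 0]],
    [[0, 0, 0], [0, 0, 0]],
  ],
  fingers=0.36,
)

```text
time: 22.4
tool_pos: [516.3, 283.1, 62.5]
tcp_rot: [3.14, -0.002, 1.755]
contact_force: [0.3, 0.8, -0.6]
grip_width: 32.8
finger_force: 0.0
```

>>> servo_tool(
  deltas=[
    [[0, 0, -0.01], [0, 0, 0]],
    [[0, 0, -0.03], [0, 0, 0]],
    [[0, 0, -0.04], [0, 0, 0]],
    [[0, 0, -0.04], [0, 0, 0]],
    [[0, 0, -0.04], [0, 0, 0]],
    [[0, 0, -0.04], [0, 0, 0]],
    [[0, 0, 0], [0, 0, 0]],
  ],
)

```text
time: 23.28
tool_pos: [517.5, 283.1, 267.1]
tcp_rot: [3.132, -0.004, 1.755]
contact_force: [-0.8, 0.2, -0.8]
grip_width: 33.2
finger_force: 0.0
```

```bash
python3 - <<'E'
from h import *
p,q,o=state();print(p)
w=cam("wrist"); im=bot.capture("wrist")[:,:,::-1]; cv2.imwrite("pics/w6.png",im)
z=QH.as_matrix()[:,2];print(QH.as_matrix().round(2),HU-137*z)
go(HU-137*z,QH)
E
```

```text
[517.47370198 283.14098971 267.0899509 ]
[[ 0.08  0.67  0.74]
 [ 1.   -0.05 -0.06]
 [-0.    0.74 -0.67]] [578.5770767  -26.14863355 251.67089307]
shift-before [-315.1    4.4   12. ] turn [-47.43  -6.43  13.87] shift-after [-303.4   47.3   71.9]
```

>>> servo_tool(
  deltas=[
    [[-0.018, 0, 0], [0, 0, 0]],
    [[-0.035, 0, 0], [0, 0, 0]],
    [[-0.037, 0, 0], [0, 0, 0]],
    [[-0.0375, 0, 0], [0, 0, 0]],
    [[-0.0375, 0, 0], [0, 0, 0]],
    [[-0.0375, 0, 0], [0, 0, 0]],
    [[-0.0375, 0, 0], [0, 0, 0]],
    [[-0.0375, 0.002, 0.006], [0, 0, 0]],
    [[-0.0375, 0.0024, 0.006], [0, 0, 0]],
    [[0, 0, 0], [-6.78, -0.92, 1.98]],
    [[0, 0, 0], [-6.78, -0.92, 1.98]],
    [[0, 0, 0], [-6.78, -0.92, 1.98]],
    [[0, 0, 0], [-6.78, -0.92, 1.98]],
    [[0, 0, 0], [-6.78, -0.92, 1.98]],
    [[0, 0, 0], [-6.78, -0.92, 1.98]],
    [[0, 0, 0], [-6.78, -0.92, 1.98]],
    [[0, 0, 0], [0, 0, 0]],
    [[0, 0, 0], [0, 0, 0]],
  ],
  fingers=0.6,
)

```text
time: 25.58
tool_pos: [576.3, -34.1, 262.1]
tcp_rot: [2.354, -0.011, 1.521]
contact_force: [-0.0, -0.2, 0.0]
grip_width: 54.8
finger_force: 0.0
```

```bash
python3 - <<'E'
from h import *
p,q,o=state();print(p,o['joint_positions'].round(2))
z=QH.as_matrix()[:,2]; go(HU-137*z,QH); go(HU+12*z,QH)
w=cam("wrist"); im=bot.capture("wrist")[:,:,::-1].copy(); cv2.imwrite("pics/w7.png",im)
h,s,v=[a.astype(int) for a in cv2.split(cv2.cvtColor(cv2.GaussianBlur(im,(3,3),0),cv2.COLOR_BGR2HSV))]
m=((h>=5)&(h<=14)&(s>128)&(v<190)).astype(np.uint8); m=cv2.morphologyEx(m,cv2.MORPH_CLOSE,np.ones((7,7)));m=cv2.morphologyEx(m,cv2.MORPH_OPEN,np.ones((9,9)))
k,l,st,ce=cv2.connectedComponentsWithStats(m)
for i in range(1,k):
  if st[i,4]>800: print(st[i],ce[i].round(1))
a=u(85.69);print(proj(w,[HU+k*a for k in(-75,-55,-35,0,35,55,75,95)]).round(0).tolist(),proj(w,[HU+c*24*QH.as_matrix()[:,1]+55*a for c in(-1,1)]).round().tolist())
E
```

```text
[576.30714062 -34.1100065  262.06857863] [-0.29  0.09  2.04  0.65  0.3  -0.79]
shift-before [ 8.  -6.1  8.7] turn [-2.86 -1.5   0.57] shift-after [ 8.1 -6.6  8.2]
shift-before [  4.    1.3 157.5] turn [-2.86 -1.5   0.57] shift-after [  8.1  -6.6 157.2]
[ 493   21  104  118 8119] [544.7  80.1]
[ 399   83   47   25 1100] [421.9  95.3]
[ 280   92   42   76 2011] [300.2 127.6]
[503 204  29  35 881] [516.9 221.1]
[ 471  244   59   72 2497] [500.  280.7]
[ 282  249  119   72 3479] [326.6 288.4]
[ 327  396   40   38 1062] [344.6 413.7]
[[320.0, 311.0], [320.0, 287.0], [320.0, 262.0], [321.0, 217.0], [321.0, 168.0], [322.0, 139.0], [322.0, 109.0], [322.0, 78.0]] [[287.0, 139.0], [356.0, 140.0]]
```

>>> servo_tool(
  deltas=[
    [[0.002, 0, 0.02], [0, -0.75, 0.3]],
    [[0.002, 0, 0.02], [0, -0.75, 0.3]],
    [[0, 0, 0.02], [0, 0, 0]],
    [[0, 0, 0], [0, 0, 0]],
    [[0, 0, 0], [0, 0, 0]],
  ],
  fingers=0.5,
)

```text
time: 26.25
tool_pos: [618.8, -40.5, 239.1]
tcp_rot: [2.381, -0.017, 1.512]
contact_force: [-0.6, 0.4, -0.1]
grip_width: 45.8
finger_force: 0.0
```

```bash
sed -i 's/radians(48)/radians(45)/g' h.py; python3 - <<'E'
from h import *
p,q,o=state();print(p,o['joint_positions'].round(3))
z=QH.as_matrix()[:,2]; go(HU+12*z,QH)
E
```

```text
[618.84485421 -40.46556054 239.10475038] [-0.27   0.206  1.952  0.593  0.283 -0.718]
shift-before [  8.7 -10.3 111.3] turn [-1.45 -1.34  0.02] shift-after [ 11.3 -13.1 110.8]
```

```bash
sed -i 's/radians(45)/radians(35)/g' h.py; python3 - <<'E'
from h import *
z=QH.as_matrix()[:,2]; go(HU-100*z,QH)
E
```

```text
shift-before [11.2  4.3  0.4] turn [ 8.55 -1.34  0.14] shift-after [11.3  4.3 -0.5]
```

>>> servo_tool(
  deltas=[
    [[0.004, 0.002, 0], [2.9, -0.4, 0]],
    [[0.004, 0.002, 0], [2.9, -0.4, 0]],
    [[0.003, 0.0, 0], [2.9, -0.4, 0]],
    [[0, 0, 0], [0, 0, 0]],
    [[0, 0, 0], [0, 0, 0]],
  ],
  fingers=0.4,
)

```text
time: 26.88
tool_pos: [622.2, -29.8, 242.0]
tcp_rot: [2.532, -0.001, 1.499]
contact_force: [0.1, 0.2, -0.9]
grip_width: 36.9
finger_force: 0.0
```

```bash
python3 - <<'E'
from h import *
z=QH.as_matrix()[:,2]; p,q,o=state();print(p,o['joint_positions'].round(3));go(HU-100*z,QH)
E
```

```text
[622.24386258 -29.80545823 242.02209338] [-0.212  0.232  1.807  0.168  0.504 -0.262]
shift-before [0.4 0.5 0.5] turn [-0.08 -0.13  0.13] shift-after [0.4 0.5 0.5]
```

Pose is reached with joint margin. I'll check the hung roller numerically in the wrist picture.

```bash
python3 - <<'E'
from h import *
w=cam("wrist"); im=bot.capture("wrist")[:,:,::-1].copy(); cv2.imwrite("pics/w8.png",im)
a=u(85.69);Y=QH.as_matrix()[:,1];Z=QH.as_matrix()[:,2]
f=lambda k,r,h=0: proj(w,[HU+k*a+c*r*Y-h*Z for c in(-1,1)]).round(1).tolist()
print('drum55',f(55,24),'waist20',f(20,12),'waist0',f(0,12),'rim75',f(75,0,24),'rim35',f(35,0,24))
g=cv2.GaussianBlur(im,(3,3),0)
for k,r in((55,24),(15,12)):
    y=int(proj(w,[HU+k*a])[0][1]); print(k,y,[tuple(int(x) for x in v) for v in g[y,255:400:3]])
print([tuple(int(x) for x in v) for v in g[60:200:3,320]])
E
```

```text
drum55 [[280.5, 152.2], [361.3, 152.4]] waist20 [[301.3, 209.8], [340.1, 209.9]] waist0 [[301.6, 240.7], [339.6, 240.8]] rim75 [[321.1, 118.3], [321.1, 118.3]] rim35 [[320.8, 193.4], [320.8, 193.4]]
55 152 [(181, 246, 254), (179, 245, 254), (179, 245, 254), (181, 246, 254), (178, 245, 253), (173, 242, 253), (168, 239, 252), (167, 239, 252), (148, 220, 241), (36, 67, 102), (30, 59, 99), (32, 64, 107), (37, 76, 127), (41, 82, 139), (44, 88, 148), (47, 96, 159), (51, 106, 175), (55, 115, 188), (58, 123, 198), (60, 127, 205), (61, 130, 209), (63, 134, 213), (64, 134, 216), (64, 136, 217), (63, 133, 214), (60, 127, 206), (59, 126, 204), (60, 128, 207), (60, 127, 205), (60, 127, 206), (63, 134, 216), (62, 133, 214), (61, 130, 210), (60, 129, 208), (57, 119, 195), (70, 132, 196), (136, 223, 251), (141, 228, 252), (139, 227, 251), (134, 220, 250), (130, 214, 248), (141, 227, 252), (139, 226, 251), (140, 227, 252), (150, 235, 254), (147, 234, 253), (143, 229, 252), (138, 227, 252), (140, 228, 252)]
15 217 [(98, 156, 187), (99, 157, 188), (102, 163, 195), (118, 185, 214), (101, 161, 193), (99,
[... 773 characters left out ...]
, (162, 236, 251), (161, 235, 251), (137, 221, 248), (129, 214, 248), (130, 215, 248), (129, 215, 248), (130, 215, 248), (131, 216, 248), (130, 215, 248), (131, 215, 248), (130, 216, 248), (130, 216, 248), (131, 216, 248), (131, 216, 248), (116, 196, 240), (58, 122, 197), (56, 115, 189), (55, 116, 190), (56, 118, 194), (41, 79, 143), (51, 108, 181), (55, 118, 192), (56, 119, 194), (58, 124, 201), (45, 90, 158), (55, 114, 190), (64, 134, 215), (63, 134, 215), (64, 135, 216), (45, 92, 162), (55, 115, 192), (65, 137, 219), (63, 133, 214), (59, 126, 204), (41, 82, 149), (55, 115, 191), (62, 132, 211), (65, 135, 216), (65, 138, 221), (62, 122, 188), (81, 142, 188), (81, 142, 188), (87, 150, 198)]
```

>>> servo_tool(
  deltas=[
    [[0.0015, 0.0005, 0.02], [0, 0, 0]],
    [[0, 0, 0.03], [0, 0, 0]],
    [[0, 0, 0.025], [0, 0, 0]],
    [[0, 0, 0.015], [0, 0, 0]],
    [[0, 0, 0.01], [0, 0, 0]],
    [[0, 0, 0], [0, 0, 0]],
    [[0, 0, 0], [0, 0, 0]],
  ],
)

```text
time: 27.8
tool_pos: [680.4, -32.6, 161.2]
tcp_rot: [2.531, -0.0, 1.499]
contact_force: [0.3, 0.9, 0.1]
grip_width: 37.0
finger_force: 0.0
```

```bash
python3 - <<'E'
from h import *
z=QH.as_matrix()[:,2]; p,q,o=state();print(p,o['joint_positions'].round(3),o['contact_force']);go(HU+8*z,QH)
E
```

```text
[680.38979204 -32.58026102 161.19805151] [-0.193  0.434  1.763  0.207  0.344 -0.294] [0.28976308 0.91517887 0.1334883 ]
shift-before [-1.3 -0.8  8.9] turn [-0.04 -0.12  0.13] shift-after [-1.2 -0.8  8.9]
```

>>> servo_tool(
  deltas=[
    [[0, -0.0008, 0.005], [0, 0, 0]],
    [[0, 0, 0.004], [0, 0, 0]],
    [[0, 0, 0], [0, 0, 0]],
    [[0, 0, 0], [0, 0, 0]],
  ],
)

```text
time: 28.3
tool_pos: [684.9, -32.9, 152.6]
tcp_rot: [2.532, -0.001, 1.499]
contact_force: [0.3, 0.1, 0.0]
grip_width: 36.5
finger_force: 0.0
```

>>> servo_tool(
  deltas=[
    [[0, 0, 0], [0, 0, 0]],
    [[0, 0, 0], [0, 0, 0]],
    [[0, 0, 0], [0, 0, 0]],
    [[0, 0, 0], [0, 0, 0]],
  ],
  fingers=0.0,
)

```text
time: 28.8
tool_pos: [684.9, -32.9, 152.8]
tcp_rot: [2.532, -0.0, 1.499]
contact_force: [-0.2, -0.2, 0.5]
grip_width: 23.0
finger_force: 30.0
```

>>> servo_tool(
  deltas=[
    [[0, 0.0034, -0.005], [0, 0, 0]],
    [[0, 0.0057, -0.0082], [0, 0, 0]],
    [[0, 0.0057, -0.0082], [0, 0, 0]],
    [[0, 0, 0], [0, 0, 0]],
    [[0, 0, 0], [0, 0, 0]],
  ],
)

```text
time: 29.42
tool_pos: [684.5, -32.8, 178.5]
tcp_rot: [2.533, -0.001, 1.499]
contact_force: [0.6, -1.2, -2.5]
grip_width: 23.5
finger_force: 30.0
```

>>> servo_tool(
  deltas=[
    [[0, -0.0082, -0.0057], [0, 0, 0]],
    [[0, -0.0164, -0.0115], [0, 0, 0]],
    [[0, -0.0246, -0.0172], [0, 0, 0]],
    [[0, -0.0246, -0.0172], [0, 0, 0]],
    [[0, -0.0246, -0.0172], [0, 0, 0]],
    [[0, -0.0164, -0.0115], [0, 0, 0]],
    [[0, 0, 0], [0, 0, 0]],
  ],
)

```text
time: 30.3
tool_pos: [543.4, -22.5, 178.5]
tcp_rot: [2.534, -0.001, 1.498]
contact_force: [0.9, -0.4, -1.2]
grip_width: 23.1
finger_force: 30.0
```

```bash
python3 - <<'E'
from h import *
p,q,o=state();print(p,o['joint_positions'].round(3),o['contact_force'],o['grip_width']);go(CR+[0,0,240],QC)
E
```

```text
[543.37384887 -22.48226677 178.46856444] [-0.239  0.187  2.086  0.348  0.283 -0.471] [ 0.93568693 -0.38047513 -1.21986967] 23.052493650270247
shift-before [296.8 -25.4 -92.4] turn [ 34.65   4.4  -14.16] shift-after [305.7   3.5 -61.5]
```

>>> servo_tool(
  deltas=[
    [[0, 0, 0], [5.8, 0.73, -2.36]],
    [[0, 0, 0], [5.8, 0.73, -2.36]],
    [[0, 0, 0], [5.8, 0.73, -2.36]],
    [[0, 0, 0], [5.8, 0.73, -2.36]],
    [[0, 0, 0], [5.8, 0.73, -2.36]],
    [[0, 0, 0], [5.8, 0.73, -2.36]],
    [[0, 0, -0.03], [0, 0, 0]],
    [[0, 0, -0.03], [0, 0, 0]],
    [[0, 0, 0], [0, 0, 0]],
    [[0, 0, 0], [0, 0, 0]],
  ],
)

```text
time: 31.55
tool_pos: [544.9, -22.7, 237.5]
tcp_rot: [-3.139, 0.0, 1.753]
contact_force: [0.5, -0.1, -2.0]
grip_width: 23.1
finger_force: 30.0
```

```bash
python3 - <<'E'
from h import *
p,q,o=state();print(p,o['joint_positions'].round(3),o['contact_force'],o['grip_width']);go(CR+[0,0,220],QC)
E
```

```text
[544.88382304 -22.7407577  237.53400043] [-1.820e-01  3.730e-01  1.447e+00 -1.000e-03  1.324e+00 -3.640e-01] [ 0.49756599 -0.1436323  -2.02700749] 23.112965740994838
shift-before [306.2   2.1  17.5] turn [-0.16  0.01 -0.01] shift-after [306.2   2.1  17.5]
```

>>> servo_tool(
  deltas=[
    [[0.016, 0, 0], [0, 0, 0]],
    [[0.03, 0, 0], [0, 0, 0]],
    [[0.034, 0, 0], [0, 0, 0]],
    [[0.034, 0, 0], [0, 0, 0]],
    [[0.034, 0, 0], [0, 0, 0]],
    [[0.034, 0, 0], [0, 0, 0]],
    [[0.034, 0.001, 0], [0, 0, 0]],
    [[0.034, 0.001, 0], [0, 0, 0]],
    [[0.034, 0, 0], [0, 0, 0]],
    [[0.022, 0, 0.017], [0, 0, 0]],
    [[0, 0, 0], [0, 0, 0]],
    [[0, 0, 0], [0, 0, 0]],
    [[0, 0, 0], [0, 0, 0]],
  ],
)

```text
time: 33.17
tool_pos: [491.9, 277.9, 222.1]
tcp_rot: [-3.141, 0.0, 1.752]
contact_force: [-0.4, -0.3, -1.5]
grip_width: 23.4
finger_force: 30.0
```

```bash
python3 - <<'E'
from h import *
p,q,o=state();print(p,o['grip_width']);go(CR+[0,0,108],QC)
w=cam("wrist"); im=bot.capture("wrist")[:,:,::-1].copy()
x=q.as_matrix()[:,0];A=p+[0,0,8];a=u(100.45)
print(proj(w,[A+x*75+[0,0,24],A+35*x+[0,0,24]]).round(1))
for c in(310,319,328):
  g=im[:,c].astype(int).sum(1)//3; print([int(v) for v in g[110:140]])
for c,col in((A,(0,255,0)),(CR-25*CX+[0,0,75],(255,0,0)),(CR+25*CX+[0,0,75],(0,255,255)),(CR+50*CX+[0,0,34],(255,0,255)),(CR-50*CX+[0,0,34],(255,0,255))):
  for P in proj(w,[c+k*a for k in(-95,-75,-35,0,35,75,95)]): 
    if abs(P).max()<2000: cv2.circle(im,tuple(int(round(v)) for v in P),2,col,-1)
cv2.imwrite("pics/w9.png",im)
E
```

```text
[491.86993808 277.94731595 222.09452835] 23.445823323603378
shift-before [  1.   -0.2 114.1] turn [-0.05  0.03 -0.05] shift-after [  0.9  -0.3 114.1]
[[318.2 129. ]
 [318.4 261.3]]
[175, 176, 176, 176, 175, 176, 176, 176, 176, 176, 176, 176, 176, 177, 171, 153, 117, 94, 95, 110, 126, 133, 132, 130, 129, 127, 128, 129, 129, 131]
[207, 206, 207, 207, 207, 208, 206, 207, 207, 207, 207, 207, 207, 207, 204, 185, 139, 101, 100, 116, 132, 138, 136, 133, 130, 128, 127, 127, 127, 124]
[206, 206, 206, 206, 206, 206, 206, 205, 206, 205, 206, 205, 205, 205, 203, 184, 141, 105, 107, 123, 144, 149, 148, 146, 142, 137, 136, 135, 134, 132]
```

View pics/w9.png

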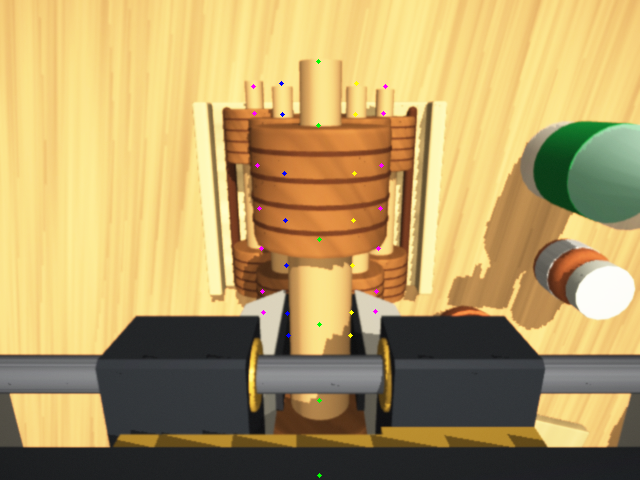

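The view shows both second-layer rollers level (tips at 282,86 and 356,86), the base in place, and the third roller centred above at (319,60). I'll shift it 1.5 mm along the axis and lower it.

>>> servo_tool(
  deltas=[
    [[-0.0015, 0, 0.02], [0, 0, 0]],
    [[0, 0, 0.03], [0, 0, 0]],
    [[0, 0, 0.03], [0, 0, 0]],
    [[0, 0, 0.02], [0, 0, 0]],
    [[0, 0, 0.007], [0, 0, 0]],
    [[0, 0, 0.003], [0, 0, 0]],
    [[0, 0, 0], [0, 0, 0]],
    [[0, 0, 0], [0, 0, 0]],
  ],
)

```text
time: 34.22
tool_pos: [492.0, 277.1, 112.5]
tcp_rot: [-3.141, 0.0, 1.753]
contact_force: [-0.0, 0.7, -1.0]
grip_width: 23.1
finger_force: 30.0
```

>>> servo_tool(
  deltas=[
    [[0, 0, 0.0015], [0, 0, 0]],
    [[0, 0, 0.001], [0, 0, 0]],
    [[0, 0, 0], [0, 0, 0]],
    [[0, 0, 0], [0, 0, 0]],
  ],
)

```text
time: 34.72
tool_pos: [491.6, 277.0, 109.1]
tcp_rot: [-3.14, 0.0, 1.753]
contact_force: [0.0, -0.6, -2.5]
grip_width: 23.3
finger_force: 30.0
```

>>> servo_tool(
  deltas=[
    [[0, 0, 0.001], [0, 0, 0]],
    [[0, 0, 0], [0, 0, 0]],
    [[0, 0, 0], [0, 0, 0]],
  ],
)

```text
time: 35.1
tool_pos: [491.6, 277.0, 108.1]
tcp_rot: [-3.14, 0.0, 1.753]
contact_force: [1.0, -1.2, -1.8]
grip_width: 23.1
finger_force: 30.0
```

>>> servo_tool(
  deltas=[
    [[0, 0, 0.0008], [0, 0, 0]],
    [[0, 0, 0], [0, 0, 0]],
    [[0, 0, 0], [0, 0, 0]],
  ],
)

```text
time: 35.48
tool_pos: [491.7, 277.0, 107.3]
tcp_rot: [-3.14, 0.0, 1.753]
contact_force: [-0.4, -0.2, -1.5]
grip_width: 22.7
finger_force: 30.0
```

>>> servo_tool(
  deltas=[
    [[0, 0, 0.0007], [0, 0, 0]],
    [[0, 0, 0], [0, 0, 0]],
    [[0, 0, 0.0005], [0, 0, 0]],
    [[0, 0, 0], [0, 0, 0]],
    [[0, 0, 0], [0, 0, 0]],
  ],
)

```text
time: 36.1
tool_pos: [491.7, 277.0, 106.5]
tcp_rot: [-3.14, 0.0, 1.753]
contact_force: [0.1, -0.4, 2.5]
grip_width: 23.4
finger_force: 30.0
```

>>> servo_tool(
  deltas=[
    [[0, 0, 0], [0, 0, 0]],
    [[0, 0, 0], [0, 0, 0]],
    [[0, 0, 0], [0, 0, 0]],
    [[0, 0, 0], [0, 0, 0]],
    [[0, 0, 0], [0, 0, 0]],
  ],
  fingers=0.4,
)

```text
time: 36.72
tool_pos: [491.6, 277.0, 106.1]
tcp_rot: [-3.14, 0.0, 1.753]
contact_force: [0.5, 0.3, 1.4]
grip_width: 36.6
finger_force: 0.0
```

>>> servo_tool(
  deltas=[
    [[0, 0, -0.01], [0, 0, 0]],
    [[0, 0, -0.02], [0, 0, 0]],
    [[0, 0, -0.04], [0, 0, 0]],
    [[0, 0, -0.04], [0, 0, 0]],
    [[0, 0, 0], [0, 0, 0]],
    [[0, 0, 0], [0, 0, 0]],
  ],
)

```text
time: 37.48
tool_pos: [491.5, 277.0, 216.1]
tcp_rot: [-3.14, 0.001, 1.753]
contact_force: [-1.0, -0.3, -0.3]
grip_width: 36.6
finger_force: 0.0
```

```bash
python3 - <<'E'
from h import *
p,q,o=state();print(p,o['contact_force'])
w=cam("wrist"); im=bot.capture("wrist")[:,:,::-1].copy(); cv2.imwrite("pics/w10.png",im)
a=u(100.45);C=CR+[0,0,116]
print(proj(w,[C+a*75+[0,0,24],C+a*35+[0,0,24],C+55*a-24*CX,C+55*a+24*CX,C+95*a]).round(1))
for c in(310,319,328):
  g=im[:,c].astype(int).sum(1)//3; print([int(v) for v in g[80:140:2]])
y=int(proj(w,[C+55*a])[0][1]);print(y,[int(v) for v in im[y,255:385:2].astype(int).sum(1)//3])
# compare bystanders / second-layer with scene before-after
for n in("scene","top"):
    b=bot.capture(n)[:,:,::-1];cv2.imwrite(f"pics/{n}_end.png",b)
    d=cv2.absdiff(b,cv2.imread(f"pics/{n}0.png")).max(2);m=cv2.morphologyEx((d>45).astype(np.uint8),cv2.MORPH_OPEN,np.ones((4,4)))
    k,l,st,ce=cv2.connectedComponentsWithStats(m);print(n,[s.tolist() for s in st[1:] if s[4]>60])
E
```

```text
[491.46910111 276.95482585 216.09857184] [-0.9522511  -0.32712623 -0.2681858 ]
[[319.7 114.8]
 [319.7 190.3]
 [279.2 149.2]
 [360.4 149.2]
 [319.7  77. ]]
[180, 133, 131, 130, 132, 131, 131, 131, 130, 131, 132, 131, 131, 130, 129, 128, 128, 130, 124, 105, 129, 126, 122, 122, 120, 116, 82, 112, 132, 134]
[206, 204, 205, 204, 205, 205, 205, 205, 204, 205, 205, 204, 204, 205, 205, 205, 205, 205, 197, 128, 130, 128, 126, 130, 131, 125, 83, 112, 129, 127]
[195, 191, 191, 191, 191, 191, 191, 191, 191, 191, 191, 191, 191, 193, 192, 192, 191, 191, 186, 133, 143, 141, 140, 137, 133, 122, 85, 111, 128, 129]
149 [98, 106, 108, 111, 116, 122, 129, 134, 134, 134, 126, 81, 71, 56, 66, 75, 83, 90, 92, 95, 97, 103, 109, 111, 113, 116, 117, 115, 112, 112, 113, 114, 115, 114, 113, 109, 107, 109, 114, 115, 114, 110, 113, 118, 120, 118, 118, 120, 120, 117, 107, 97, 85, 118, 141, 140, 135, 134, 135, 140, 142, 141, 139, 133, 124]
scene [[53, 0, 31, 9, 214], [122, 0, 36, 16, 284], [211, 0, 96, 26, 1635], [0, 2, 42, 94, 2327], [90, 10, 42, 38, 1161], [31, 23, 21, 45, 573], [139, 42, 12, 24, 193], [261, 56, 
[... 993 characters left out ...]
 150], [112, 245, 21, 34, 459], [442, 244, 26, 9, 171], [475, 244, 20, 7, 111], [403, 247, 37, 12, 290], [279, 251, 27, 6, 127], [184, 252, 10, 18, 87], [196, 258, 10, 8, 70], [286, 266, 36, 19, 419], [170, 274, 11, 25, 197], [199, 278, 10, 8, 68], [375, 280, 17, 7, 95], [127, 286, 22, 70, 632], [347, 288, 17, 15, 143], [203, 294, 11, 8, 79], [289, 300, 27, 8, 160], [171, 304, 61, 93, 2941], [369, 333, 60, 18, 788], [391, 357, 61, 17, 646], [236, 384, 107, 60, 2547], [15, 392, 102, 88, 6102], [385, 396, 116, 39, 2429], [163, 415, 73, 27, 851], [351, 415, 30, 21, 286], [237, 431, 46, 49, 1140], [285, 438, 12, 11, 102], [112, 446, 70, 34, 1140], [434, 446, 54, 34, 1416], [285, 471, 10, 9, 76]]
```

```bash
python3 -c "
from plant import bot
print(bot.close_job())"
```

```text
the job is handed in; nothing more can be done
None
```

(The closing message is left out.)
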